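Slide the specimen carriage to the red stop

TASK

Press the yellow brake pad in the middle of the specimen carriage with the fingertips to free it and, keeping the pad pressed, push the carriage along its rail until it rests against the stop with the red top; then take the hand away. Do not drag the carriage while its brake is holding, pick nothing up, and leave the vial, loupe and tray standing where they are.

Things in the scene. Friction and masses are not known exactly. Their poses are not given: they have to be found in the camera images.
- rail: Slide rail fixed to the desk: grey base plate 90 x 420 x 10 mm with a steel T-rail on it, up to 28 mm high. Origin: centre of the underside, on the desk. Its y axis runs along the rail (the way the carriage slides), x across it, z up. The rail's place and yaw change from run to run.
- carriage (a joint): Position of the carriage along the rail's y axis in m, 0 with the carriage in the middle of the rail, growing to rail +y. Once the brake is free it slides with about 1 N of drag. While the pad is up the brake holds it with some 20 to 30 N. It stays where it is left.
- carriage_mid (a point): Centre of the aluminium carriage's deck top, 42 mm above the desk, under the middle of the yellow pad; moves with the carriage, axes parallel to the rail's. The carriage is 70 mm across (x) and 100 mm along the rail (its flat end faces are 50 mm either side of this point along y).
- ridge (a point): Top centre of the carriage's grey ridge on the rail's +y side; its twin stands on the -y side. They cross the carriage at the pad's two ends, inner faces 60 mm apart (30 mm either side of carriage_mid), each 12 mm thick (y), 56 mm long (x), tops 62 mm above the desk, 10 mm above the unpressed pad. A fingertip pressing the pad can push sideways on a ridge.
- specimen (a point): Top of the pin of the beetle on a cork block that the carriage bears on an outrigger at the rail's +x side (35 to 78 mm off the rail's centre line, 50 mm long in y, block top 51 mm, pin top 83 mm above the desk). Fixed to the carriage and rides with it.
- brake_pad (a joint): How far the yellow brake pad is pressed down, in m: about -0.001 to 0 when up (brake on), 0.008 fully down on a hard end. Sprung: it gives from about 1 N, takes 6 N at 0.0015, 7 N at 0.004, 8 N at 0.007; the brake is quite free from about 0.0015 and the pad counts as pressed beyond 0.002, so press it well down (0.004 to 0.008). It springs back up when let go.
- pad_top (a point): Centre of the top of the yellow brake pad (46 mm in x, 56 mm along the rail in y, three black grooves), between the two ridges in the middle of the carriage; 52 to 53 mm above the desk when up, and it goes down as it is pressed. The pad moves along with the carriage.
- stop_red: Dark steel stop block with a RED top, clamped fast across the rail: 60 mm across (x), 20 mm along the rail (y), top 54 mm above the desk. Origin: on the rail's centre line, at desk height, at the middle of the block. The carriage's end face meets it when carriage_mid is 60 mm from this origin along the rail. It stands on either side of the carriage (rail +y or -y), which varies, as does its place.
- stop_blue: The same stop block with a BLUE top, on the other side of the carriage; not the one wanted.
- vial: Loose small clear jar with a black cap, 28 mm diameter, 60 mm tall, standing beyond the rail; a bystander. Origin: centre of its underside.
- loupe: Loose black magnifier (waisted cylinder), 38 mm diameter, 40 mm tall, standing beyond the rail; a bystander. Origin: centre of its underside.
- unit_tray: Loose white open tray of pinned insects, 60 x 80 x 30 mm, on the robot's side of the rail; a bystander. Origin: centre of its underside.

How it is judged:
By the outcome, as a careful person would: the job done as asked, in the order asked, and still so for the second after the job is handed in, with the robot touching nothing.
It also fails if it takes over 35 s, if anything falls off the work surface, if the arm or the gripper's body presses on something with over 40 N, if the wrist force passes 120 N, or if a joint passes its speed limit or range.

ROBOT

A 6-joint arm with a two-finger parallel gripper is mounted at the origin on the work surface. World frame = base frame: x ahead of the robot, y to its left, z up, the work surface at z = 0. Lengths are in mm, angles in rad, forces in N, time in s.
With the tool pointing down it reaches from about 350 to 975 mm from the base axis. Payload 7.1 kg.
Tool frame: the origin (TCP) lies midway between the tips of the shut fingers; the grasp point (between the pads) lies 19 mm behind it; z points along the fingers, y is the line along which they close (so a half turn about z gives the same grasp; the last joint's range is limited). The gripper opens to 88 mm and grips with 3 to 60 N. Pads are 20 mm wide; open, the fingers measure 115 mm over their backs; the gripper's body (75 mm by 178 mm) begins 61 mm behind the grasp point.
Start: joints at [-1.153, 0.423, 1.63, -0, 1.089, -0.019], TCP at [264.416, -566.294, 222.675] pointing down, gripper open.
Joint ranges: [-3, 3], [-0.9, 2.11], [0.09, 2.58], [-1.31, 4.45], [0.11, 2.69], [-2.54, 2.54]. Speed limits (rad/s): [2.39, 2.39, 3.01, 3.14, 3.14, 3.14].

INTERFACE

Orientations are given as a rotation vector (axis times angle).
In Python, from workcell import ctrl gives the robot as it stands. The module is installed in compiled form; this text tells all that it offers.
- The arm moves only by the tool servo_tool, never from a script. Its argument "increments" is a list of rows, each a list of 7 numbers: the shift along the world's x, y, z in cm, then the turn, a rotation vector about the world's x, y, z in degrees, then the opening, from -1 (shut) to 1 (fully open). A call has 1 to 20 rows; each row is the pose to reach, as a shift and turn from the pose commanded when the call began; what a row does not reach only later rows make up. A row lasts 1/12 s, in which the tool goes at most 41.7 mm and 7.16 degrees, less where a joint would pass 70% of its speed; a pose out of reach is approached as far as the arm can. A call with a gripper value outside its range is refused whole. The fingers move at their own pace and stop on an object; the grip force is fixed at half the most. Time passes only in rows, so rows that repeat a pose let the fingers close. It gives the time, the measured TCP pose, the force, the opening and the grip force at its end, in the units of the state.
- ctrl.get_obs(): the state, without advancing time (a new reading comes with each control period).
- ctrl.get_image(name): name is "scene" or "side" or "wrist"; returns a dict with "image" (384x512x3 uint8, red, green, blue), "fx", "fy", "cx", "cy" (pixels), "extrinsics" (4x4, takes a point from camera to world coordinates); the wrist camera has in their place "tool_from_camera" (4x4, takes a point from camera to tool coordinates, whose origin is the TCP and whose axes are the flange's). Camera axes: x right, y up, looking along -z (the intrinsics and any distortion apply to the point x, -y, -z); pixel columns grow to the right and rows downward; lengths in mm; the calibration is good to about 2 mm. A picture is of the moment at which its call begins: read the wrist's pose just before it. There is no depth.
- ctrl.close_job(): hands the job in; it is judged then, once.
The state is a dict: "t": time; "qpos": joint angles; "qvel": joint speeds; "joint_torque": joint torques, N m; "ee_pos": TCP position; "orientation": TCP orientation; "ft_force": force on the tool from outside, world axes, zero at the start; "moment": the same for the moment, N m; "width": finger opening in mm; "grasp_force": force on a finger pad.
Only numpy, scipy, OpenCV 4.12 (cv2) and the standard library are available. Lean on these libraries where they do the work, as an engineer would, in place of code of your own. Each camera call takes 0.05 s, during which the arm holds its last target. There are 200 camera calls.

## Working session

There is one attempt and no reset: what is moved stays moved. The work goes in short steps, Python scripts to look and compute and a tool call to move; the robot and the scene stay as the last step left them, time stands still between calls to the robot, and variables do not carry over. Pictures are saved under pics/ and viewed, at most 10 in all, crops included, and the job is handed in when it is done.

Besides the shell and the picture viewer there is one more tool, called after ">>>" by a JSON object that holds its "method" and its "body", one argument or row to a line. servo_tool: Moves the arm, as the interface text tells. Its arguments: {"type":"object","properties":{"increments":{"type":"array","items":{"type":"array","items":{"type":"number"}}}},"required":["increments"]}

```bash
mkdir -p pics; cat > h.py <<'E'
from workcell import ctrl
import numpy as np, cv2
from scipy.spatial.transform import Rotation as R
def snap(name,fn):
    o=ctrl.get_obs(); d=ctrl.get_image(name)
    cv2.imwrite('pics/'+fn,d['image'][:,:,::-1])
    if name=='wrist':
        T=np.eye(4);T[:3,:3]=R.from_rotvec(o['orientation']).as_matrix();T[:3,3]=o['ee_pos']
        E=T@np.array(d['tool_from_camera'])
    else: E=np.array(d['extrinsics'])
    np.savez('pics/'+fn+'.npz',E=E,k=[d['fx'],d['fy'],d['cx'],d['cy']]); return d
def pix(fn,u,v,z):
    a=np.load('pics/'+fn+'.npz');E=a['E'];fx,fy,cx,cy=a['k']
    r=E[:3,:3]@np.array([(u-cx)/fx,-(v-cy)/fy,-1]);p=E[:3,3]
    return (p+r*(z-p[2])/r[2]).round(1)
E
python3 - <<'E'
from h import *
for n in('scene','side'):
    d=snap(n,n+'.png'); print([k for k in d if k!='image'],np.load('pics/'+n+'.png.npz')['E'].round(2).tolist())
o=ctrl.get_obs();print(o['t'],o['orientation'],o['width'],o['ft_force'])
E
```

```text
['fx', 'fy', 'cx', 'cy', 'extrinsics'] [[-0.71, -0.58, 0.41, 953.99], [0.71, -0.56, 0.43, 412.12], [-0.02, 0.59, 0.81, 875.96], [0.0, 0.0, 0.0, 1.0]]
['fx', 'fy', 'cx', 'cy', 'extrinsics'] [[0.8, 0.41, -0.43, 287.54], [-0.6, 0.57, -0.56, -392.9], [0.02, 0.71, 0.71, 567.72], [0.0, 0.0, 0.0, 1.0]]
0.1 [-3.06560928e+00 -6.80411912e-01  4.72289193e-04] 87.83784263731562 [-0.5103553   0.60401025 -0.60147059]
```

View pics/scene.png

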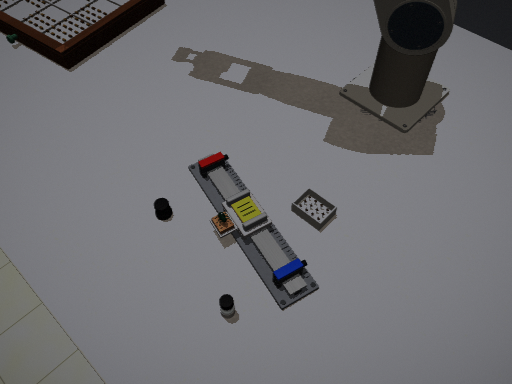

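View pics/side.png

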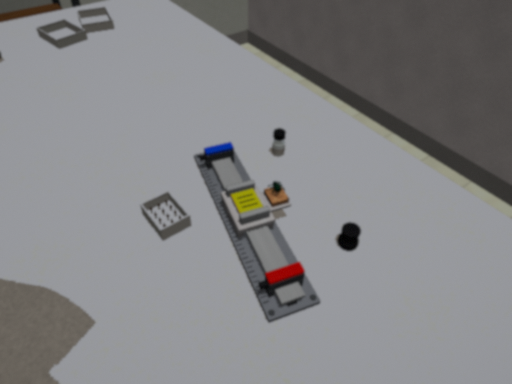

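The scene view shows the red stop at (212,160), pad at (246,209) and blue stop at (289,270). The side view shows the pad at (247,201), red at (285,273) and blue at (219,149).

```bash
python3 - <<'E'
from h import *
def blobs(fn):
    im=cv2.imread('pics/'+fn);h=cv2.cvtColor(im,cv2.COLOR_BGR2HSV)
    out={}
    for n,ranges,z in(('red',[(0,6),(174,180)],54),('yellow',[(24,34)],52.5),('blue',[(110,130)],54)):
        m=sum(cv2.inRange(h,(a,170,90),(b,255,255)) for a,b in ranges)
        _,l,s,c=cv2.connectedComponentsWithStats(m)
        i=1+s[1:,4].argmax()
        if n=='yellow': c[i]=np.argwhere(m)[:,::-1].mean(0)
        out[n]=pix(fn,*c[i],z); print(fn,n,c[i].round(1),s[i,4],out[n])
    return out
A=blobs('scene.png');B=blobs('side.png')
for o in(A,B):
    v=o['red']-o['blue'];print(np.degrees(np.arctan2(v[1],v[0])),np.linalg.norm(v),np.linalg.norm(o['red']-o['yellow']))
print(pix('scene.png',222,214,83),pix('scene.png',315,208,30),pix('scene.png',227,298,60),pix('scene.png',162,203,40))
E
```

```text
scene.png red [210.6 159.1] 156 [ 540.5 -147.9   54. ]
scene.png yellow [245.5 208.7] 358 [581.    7.5  52.5]
scene.png blue [287.8 268.3] 257 [622.9 166.9  54. ]
side.png red [284.  272.8] 411 [ 532.6 -151.7   54. ]
side.png yellow [245.6 199.9] 450 [575.7   9.6  52.5]
side.png blue [218.  148.4] 157 [614.6 161.8  54. ]
-104.66828218343949 325.4055930680971 160.5978206576914
-104.65806695939783 324.0466787362586 166.96571504353818
[637.6  -2.8  83. ] [463.2 104.7  30. ] [749.8 128.4  60. ] [ 692.9 -141.4   40. ]
```

>>> {"method": "servo_tool", "body": {
  "increments": [
    [3,5.5,0,0,0,-4,-1],
    [6,11,0,0,0,-8,-1],
    [9,16,0,0,0,-12,-1],
    [11,20,0,0,0,-16,-1],
    [13,24,-1,0,0,-20,-1],
    [15,28,-2,0,0,-24,-1],
    [17,31,-3,0,0,-28,-1],
    [19,35,-4,0,0,-32,-1],
    [21,38,-5,0,0,-36,-1],
    [23,42,-6,0,0,-40,-1],
    [25,45,-7,0,0,-40,-1],
    [27,49,-8,0,0,-40,-1],
    [29,53,-9,0,0,-40,-1],
    [31.2,56.7,-10,0,0,-40,-1],
    [31.2,56.7,-10,0,0,-40,-1],
    [31.2,56.7,-10,0,0,-40,-1],
    [31.2,56.7,-10,0,0,-40,-1],
    [31.2,56.7,-10,0,0,-40,-1],
    [31.2,56.7,-10,0,0,-40,-1],
    [31.2,56.7,-10,0,0,-40,-1]
  ]
}}

```text
t: 1.77
ee_pos: [575.8, -0.2, 122.7]
orientation: [3.114, -0.411, -0.001]
ft_force: [0.1, -0.2, 0.9]
width: 0.6
grasp_force: 0.0
```

```bash
python3 - <<'E'
from h import *
snap('wrist','w1.png');o=ctrl.get_obs()
print(o['t'],o['ee_pos'],R.from_rotvec(o['orientation']).as_matrix().round(3),o['width'],o['ft_force'])
im=cv2.imread('pics/w1.png');h=cv2.cvtColor(im,cv2.COLOR_BGR2HSV)
m=cv2.inRange(h,(22,150,60),(36,255,255));p=cv2.minAreaRect(np.argwhere(m)[:,::-1].astype(np.float32));print(p)
q=[pix('w1.png',*c,52.5) for c in cv2.boxPoints(p)];print(q,np.mean(q,0))
E
```

```text
1.8167 [ 5.75903166e+02 -4.28022366e-01  1.22915802e+02] [[ 0.966 -0.26  -0.   ]
 [-0.26  -0.966 -0.   ]
 [-0.     0.    -1.   ]] 0.3028538821212373 [ 0.11836859  0.39065188 -1.38106213]
((209.0, 265.0), (308.0, 186.0), -0.0)
[array([463.4, 244.4,  52.5]), array([641.7, 157.4,  52.5]), array([574.9, -91.3,  52.5]), array([381.4, -60.1,  52.5])] [515.35  62.6   52.5 ]
```

View pics/w1.png

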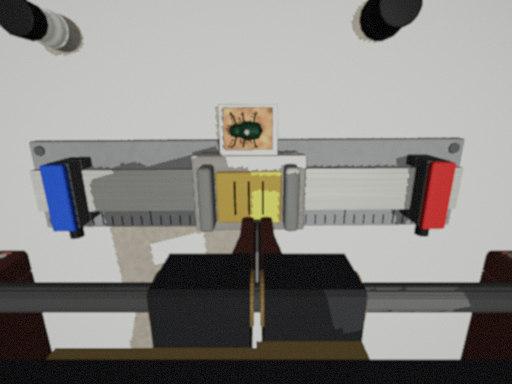

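The wrist view shows the pad spanning (216–283, 172–222), the ridges at u 206 and 292, the red stop top at (438,196) and the blue at (59,198). The rail is level in the image.

```bash
python3 - <<'E'
from h import *
f='w1.png'
p=pix(f,249.5,197,52.5);r=pix(f,438,195,54);b=pix(f,59,198,54);v=r-b
print(p,r,b,np.degrees(np.arctan2(v[1],v[0])),np.linalg.norm(r-p),pix(f,206,197,62),pix(f,292,197,62))
E
```

```text
[578.4   6.3  52.5] [ 539.  -149.2   54. ] [620.1 163.1  54. ] -104.55737390043011 160.42088392724932 [590.5  39.8  62. ] [572.2 -28.5  62. ]
```

>>> {"method": "servo_tool", "body": {
  "increments": [
    [0.1,0,-3,0,0,0,-1],
    [0.1,0,-5.5,0,0,0,-1],
    [0.1,0,-6.5,0,0,0,-1],
    [0.1,0,-6.9,0,0,0,-1],
    [0.1,0,-7.1,0,0,0,-1],
    [0.1,0,-7.3,0,0,0,-1],
    [0.1,0,-7.4,0,0,0,-1],
    [0.1,0,-7.5,0,0,0,-1],
    [0.1,0,-7.5,0,0,0,-1],
    [0.1,0,-7.5,0,0,0,-1]
  ]
}}

```text
t: 2.65
ee_pos: [577.4, 0.7, 49.3]
orientation: [-3.115, 0.41, -0.0]
ft_force: [-5.0, 0.4, 6.5]
width: 0.8
grasp_force: 3.2
```

>>> {"method": "servo_tool", "body": {
  "increments": [
    [0,0,-0.1,0,0,0,-1],
    [0,0,-0.2,0,0,0,-1],
    [0,0,-0.25,0,0,0,-1],
    [0,0,-0.25,0,0,0,-1]
  ]
}}

```text
t: 2.98
ee_pos: [577.4, 0.7, 46.8]
orientation: [-3.115, 0.41, -0.001]
ft_force: [-4.1, 1.0, 7.3]
width: 0.7
grasp_force: 3.6
```

>>> {"method": "servo_tool", "body": {
  "increments": [
    [-0.05,-0.19,0,0,0,0,-1],
    [-0.13,-0.48,0,0,0,0,-1],
    [-0.25,-0.97,0,0,0,0,-1],
    [-0.4,-1.55,0,0,0,0,-1],
    [-0.55,-2.13,0,0,0,0,-1],
    [-0.7,-2.71,0,0,0,0,-1],
    [-0.85,-3.29,0,0,0,0,-1],
    [-1.0,-3.87,0,0,0,0,-1],
    [-1.15,-4.45,0,0,0,0,-1],
    [-1.3,-5.03,0,0,0,0,-1],
    [-1.45,-5.61,0,0,0,0,-1],
    [-1.6,-6.19,0,0,0,0,-1],
    [-1.75,-6.77,0,0,0,0,-1],
    [-1.9,-7.35,0,0,0,0,-1],
    [-2.0,-7.74,0,0,0,0,-1],
    [-2.08,-8.03,0,0,0,0,-1],
    [-2.13,-8.22,0,0,0,0,-1],
    [-2.13,-8.22,0,0,0,0,-1]
  ]
}}

```text
t: 4.48
ee_pos: [555.9, -81.8, 46.8]
orientation: [-3.115, 0.41, -0.0]
ft_force: [-5.1, 0.6, 7.5]
width: 0.4
grasp_force: 3.6
```

```bash
python3 - <<'E'
from h import *
snap('wrist','w2.png')
E
```

```text
(no output)
```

View pics/w2.png

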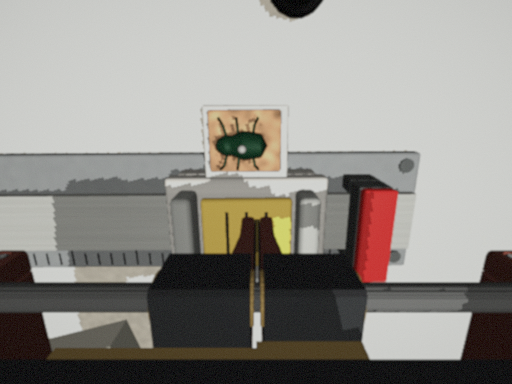

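The carriage came along with the pressed pad. The gap between its end (u≈327) and the red stop's face (u≈347) is about 13–16 mm.

>>> {"method": "servo_tool", "body": {
  "increments": [
    [-0.05,-0.19,0,0,0,0,-1],
    [-0.1,-0.39,0,0,0,0,-1],
    [-0.15,-0.58,0,0,0,0,-1],
    [-0.2,-0.77,0,0,0,0,-1],
    [-0.25,-0.97,0,0,0,0,-1],
    [-0.28,-1.07,0,0,0,0,-1],
    [-0.3,-1.16,0,0,0,0,-1],
    [-0.33,-1.26,0,0,0,0,-1],
    [-0.35,-1.36,0,0,0,0,-1],
    [-0.37,-1.45,0,0,0,0,-1],
    [-0.37,-1.45,0,0,0,0,-1]
  ]
}}

```text
t: 5.45
ee_pos: [552.2, -96.0, 46.8]
orientation: [-3.115, 0.41, 0.0]
ft_force: [-4.7, 0.5, 8.0]
width: 0.4
grasp_force: 3.6
```

Not yet in contact; I'll continue slowly.

>>> {"method": "servo_tool", "body": {
  "increments": [
    [-0.03,-0.1,0,0,0,0,-1],
    [-0.05,-0.19,0,0,0,0,-1],
    [-0.08,-0.29,0,0,0,0,-1],
    [-0.1,-0.39,0,0,0,0,-1],
    [-0.1,-0.39,0,0,0,0,-1]
  ]
}}

```text
t: 5.87
ee_pos: [551.7, -99.7, 46.9]
orientation: [-3.114, 0.41, -0.002]
ft_force: [-3.1, 2.8, 7.5]
width: 0.2
grasp_force: 3.6
```

>>> {"method": "servo_tool", "body": {
  "increments": [
    [-0.03,-0.1,0,0,0,0,-1],
    [-0.05,-0.19,0,0,0,0,-1],
    [-0.08,-0.29,0,0,0,0,-1],
    [-0.1,-0.39,0,0,0,0,-1],
    [-0.1,-0.39,0,0,0,0,-1]
  ]
}}

```text
t: 6.28
ee_pos: [552.3, -103.7, 47.4]
orientation: [-3.114, 0.41, -0.007]
ft_force: [-0.3, 4.2, 6.7]
width: 0.7
grasp_force: 3.5
```

```bash
python3 - <<'E'
from h import *
snap('wrist','w3.png')
E
```

```text
(no output)
```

View pics/w3.png

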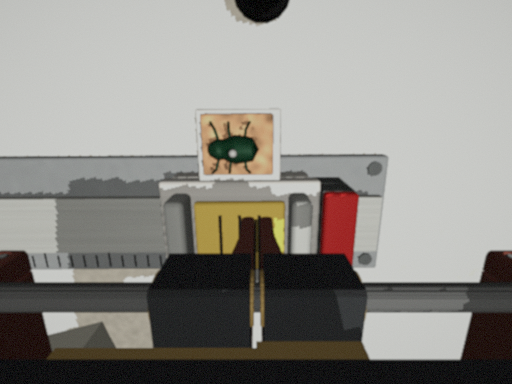

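The carriage end (u≈320) sits flush against the red stop, and the tips slid slightly on the pad once the stop was met. I'll lift straight up.

>>> {"method": "servo_tool", "body": {
  "increments": [
    [0,0,0.5,0,0,0,-1],
    [0,0,1.5,0,0,0,-1],
    [0,0,4,0,0,0,-1],
    [0,0,7,0,0,0,-1],
    [0,0,10,0,0,0,-1],
    [0,0,13,0,0,0,-1],
    [0,0,15,0,0,0,-1],
    [0,0,15,0,0,0,-1],
    [0,0,15,0,0,0,-1],
    [0,0,15,0,0,0,-1]
  ]
}}

```text
t: 7.17
ee_pos: [550.0, -103.8, 195.1]
orientation: [3.115, -0.409, 0.0]
ft_force: [-0.4, -0.0, -0.3]
width: 0.2
grasp_force: 0.0
```

```bash
python3 - <<'E'
from h import *
snap('wrist','w4.png')
E
```

```text
(no output)
```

View pics/w4.png

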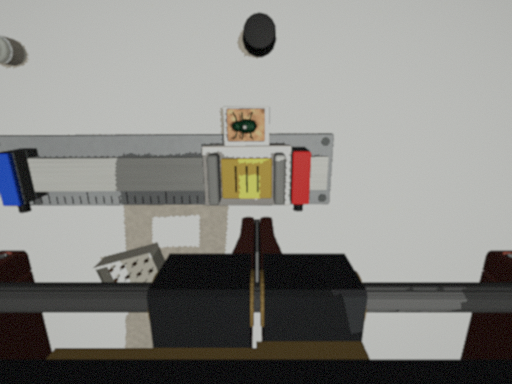

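The carriage (ridges at u 212 and 279) stands against the red stop (top centre 300,177), and the hand is clear. I'll check the distance and hand in.

```bash
python3 - <<'E'
from h import *
f='w4.png';a=pix(f,212.5,178,62);b=pix(f,279.5,178,62);r=pix(f,301,178,54)
d=np.linalg.norm(((a+b)/2-r)[:2]);print(d,np.linalg.norm(a-b))
if abs(d-60)<4: print(ctrl.close_job())
E
```

```text
60.08953735884476 71.63023104807074
the job is handed in; nothing more can be done
None
```

The carriage was pushed with its brake pad held down until it rested against the red stop (60.1 mm measured centre to centre, 60 mm expected), the hand was lifted clear, and the job was handed in at about 7 s; no verdict came back.

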